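# Return a loan padlock through the sprung flap of the key station

### The arm

A 7-joint arm with a two-finger parallel gripper is mounted at the origin on the work surface. World frame = base frame: x ahead of the robot, y to its left, z up, the work surface at z = 0. Lengths are in m, angles in rad, forces in N, time in s.
With the tool pointing down it reaches from about 0.4 to 0.85 m from the base axis. Payload 4.5 kg.
Tool frame: the origin (TCP) lies between the finger pads; the fingertips stand 19 mm ahead of it and the grasp point (between the pads) is the TCP (r.tips_ahead is the distance from the TCP to the fingertips, in m); z points along the fingers, y is the line along which they close (so a half turn about z gives the same grasp; the last joint's range is limited). The gripper opens to 88 mm and grips with 3 to 60 N. Pads are 18 mm wide; open, the fingers measure 123 mm over their backs; the gripper's body (75 mm by 187 mm) begins 45 mm behind the grasp point.
Start: joints at [-1.182, 0.689, -0.195, 1.565, 0.157, 0.902, -0.215], TCP at [0.217, 0.586, 0.258] pointing down, gripper open.
Joint ranges: [-3.01, 3.01], [-0.46, 2.08], [-1.47, 1.51], [0.13, 2.56], [-1, 4.14], [0.04, 2.09], [-2.66, 2.66]. Speed limits (rad/s): [2.57, 2.57, 3.14, 3.14, 3.14, 3.14, 3.14].

### API

Orientations are given as a unit quaternion [x, y, z, w].
In Python, from plant import r, cams, models gives the robot as it stands. The module is installed in compiled form; this text tells all that it offers.
- The arm moves only by the tool jog_arm, never from a script. Its arguments are lists of equal length, an entry for each row: "turn": the turn, a rotation vector about the tool's x, y, z in rad, a list of three; "translation": the shift along the tool's x, y, z in m, a list of three; "grip": the closure, from 0 (fully open) to 1 (shut). In form: {"turn": [[ax, ay, az], ...], "translation": [[tx, ty, tz], ...], "grip": [grip, ...]}. A call has 1 to 20 rows; each row is the pose to reach, as a shift and turn from the pose commanded when the call began, along the tool's axes at that moment; what a row does not reach only later rows make up. A row lasts 1/8 s, in which the tool goes at most 62.5 mm and 10.7 degrees, less where a joint would pass 70% of its speed; a pose out of reach is approached as far as the arm can. A call with a gripper value outside its range is refused whole. The fingers move at their own pace and stop on an object; "force" is the grip in N (left out, the last holds). Time passes only in rows, so rows that repeat a pose let the fingers close. It gives the time, the measured TCP pose, the force, the opening and the grip force at its end, in the units of the state.
- r.get_state(): the state, without advancing time (a new reading comes with each control period).
- cams.snapshot(name): name is "side" or "top" or "wrist"; returns the picture (400x640x3 uint8, red, green, blue); there is no depth.
- cams.camera_params(name): a dict with "fx", "fy", "cx", "cy" (pixels), "k1" (the pictures are not rectified: a ray, as slopes to the right and down, at radius r is drawn at 1 + k1 r^2 times it, then the intrinsics apply), "eye" and "orientation" of the camera in the world. Camera axes: x right, y up, looking along -z (the intrinsics and any distortion apply to the point x, -y, -z); pixel columns grow to the right and rows downward; lengths in m; the calibration is good to about 2 mm. A picture is of the moment at which its call begins: read the wrist's pose just before it. camera_params takes no time and is no camera call; for the wrist camera it gives the pose at the moment of the call.
- r.finish_job(): hands the job in; it is judged then, once.
Trained networks look in the newest picture that a camera, given by its name, has taken for a name from the list of things; names that differ only in an ending like _2 or _b are one class to them, and where a whole thing is asked for, a point or a joint stands for the part that bears it (a point fixed in the world has none). Each returns a list of dicts, best first, with "p" (0 to 1); they miss things now and then, are a little off and sometimes report something else, mostly with a low value. They report only what shows in the picture. A call takes as long as a camera call. They do not tell look-alikes from the thing itself.
- models.find_in(camera, name): "position" ([x, y, z] in m, in world coordinates, good to about 4 mm: the middle of the surface that is visible of it).
- models.masks_of(camera, name): "pixels" (400x640 bool, what is visible of it).
- models.place_of(camera, name): "position" ([x, y, z] in m, in world coordinates, good to about 4 mm: a listed point, or the origin of a listed thing).
The state is a dict: "clock": time; "q": joint angles; "qd": joint speeds; "joint_torque": joint torques, N m; "tool_pos": TCP position; "eef_rot": TCP orientation; "contact_force": force on the tool from outside, world axes, zero at the start; "moment": the same for the moment, N m; "opening": opening from 0.0 (shut) to 1.0 (fully open); "finger_force": force on a finger pad.
Only numpy, scipy, OpenCV 4.12 (cv2) and the standard library are available. Lean on these libraries where they do the work, as an engineer would, in place of code of your own. Each camera call takes 0.05 s, during which the arm holds its last target. There are 200 camera calls.

### The job

Return the combination padlock through the key station's returns chute: push it along the ledge to the chute, press the sprung flap down with one finger and keep it held open while the other finger pushes the padlock over the edge, so that it drops into the bin; then take the hand away so that the flap closes. Only push the padlock, gently: do not grip or lift it, and do not slide it onto the shut flap. Leave the other things on the ledge where they are.

Things in the scene. Friction and masses are not known exactly. Their poses are not given: they have to be found in the camera images.
- lip (a point): Edge of the returns chute, over which the padlock goes: mid-edge, level with the flat oak ledge top, 150 mm above the table. Axes: z up; +x from the edge along the ledge to the padlock (ledge runs 280 mm); -x over the flap; +y to the ledge's open side (150 mm); -y to the backboard. The mouth runs 105 mm to -x, 140 mm wide, centred, in a flush 13 mm steel bezel. The station is fixed
- hinge (a point): Middle of the flap's hinge, at ledge-top height, 105 mm to -x of the lip, same axes as the lip. From here the bare ledge runs another 25 mm to -x and ends; beyond is free air
- flap (a joint): Angle of the stainless flap in the chute's mouth, rad: 0 shut (flush), up to 1.15 as it swings down. A flat plate 102 mm long, 136 mm wide, 3 mm thick; its free edge is at the lip and swings down away from it. A spring shuts it when let go: 0.25 N m starts it (2.5 N at the free edge, 5 N half-way), 0.4 N m at 1 rad; the padlock's weight alone does not open it
- flap_edge (a point): The middle of the flap's free edge, on its upper face (102 mm from the hinge)
- bin_floor (a point): Centre of the closed bin's floor under the mouth, 144 mm below the ledge top. The bin's room is 162 mm in x (it reaches 50 mm to +x of the lip, under the ledge) by 144 mm in y; axes as the lip
- backboard (a point): Foot of the upright walnut backboard's face at ledge-top height, 170 mm to -y and 70 mm to +x of the lip. The board runs the whole ledge length and stands 210 mm above the ledge top; its six chrome hooks reach 40 mm out from it, 140 to 170 mm above the ledge top, and some keys hang on them, down to 80 mm above it
- padlock_centre (a point): Stainless combination padlock lying flat on the ledge: the centre of its body, 10 mm above the ledge. Body 40 mm (its x) by 36 mm (its y) by 20 mm thick, dark number wheels on top; a round shackle 6 mm thick, 31 mm wide sticks out of its +y side and ends 46 mm from the centre. At the start its axes lie within about 20 degrees of the lip's. About 0.15 kg; slides when pushed
- key: A loose flat silver key, 57 mm long, 25 mm wide, 4 mm thick, lying on the ledge; not to be disturbed. Origin: on its underside near the middle
- fob: A loose purple silicone fob, about 43 mm by 28 mm, 10 mm thick with a small ring, lying on the ledge; not to be disturbed. Origin: on its underside
- dish: A loose white ceramic dish, 84 mm across, 26 mm high, on the ledge; not to be disturbed. Origin: centre of its underside
- bell: A loose small frosted glass bell, 56 mm across, 67 mm high with a ball on top, standing on the ledge; not to be disturbed. Origin: centre of its underside
- cardbox: A loose clear card holder with a stack of cards, 62 mm by 40 mm, 46 mm high, at the far end of the ledge; not to be disturbed. Origin: centre of its underside
There are look-alikes about, which are no part of the job. Of the things shaped like the part that bears padlock_centre, the bare steel one is meant.

How it is judged:
On the way, in this order (a step that is already met when the one before it is completed fails the run):
1. a finger holds the flap pressed open while the padlock is still on the ledge (value of joint flap above 0.2 rad and contact force between the fingers and flap above 0.5 N and x of padlock_centre in the frame of lip above 0 m and z of padlock_centre in the frame of lip above 0 m), for 0.2 s.
2. the padlock has gone down through the mouth while a finger still holds the flap open (z of padlock_centre in the frame of lip below -0.03 m and value of joint flap above 0.2 rad and contact force between the fingers and flap above 0.3 N), for 0.05 s.
At the end, for the whole second after the job is handed in: The padlock lies at rest in the bin under the flap (its centre more than 85 mm below the ledge top), the flap is shut (within 0.05 rad), and the key, fob, dish, bell and card holder are within 15 mm of where they were, the bell upright (z of padlock_centre in the frame of lip below -0.085 m and x of padlock_centre in the frame of lip between -0.115 and 0.055 m and y of padlock_centre in the frame of lip between -0.075 and 0.075 m and linear speed of padlock below 0.02 m/s and value of joint flap below 0.05 rad and distance of each of key, fob, dish, bell, cardbox from where it was at the start of the episode below 0.015 m and angle between bell's own z axis and vertical below 0.2 rad); the robot touches nothing.
It fails at once if the padlock is lifted (its centre more than 20 mm above where it lay) (z of padlock_centre in the frame of lip above 0.03 m).
It fails at once if the padlock is gripped or shoved hard (over 15 N) (contact force between the fingers and padlock above 15 N).
It fails at once if the padlock is slid onto the shut flap (x of padlock_centre in the frame of lip below -0.003 m and z of padlock_centre in the frame of lip above -0.005 m and value of joint flap below 0.15 rad).
It fails at once if a bystander on the ledge is knocked away (over 30 mm) (distance of any of key, fob, dish, bell, cardbox from where it was at the start of the episode above 0.03 m).
It also fails if it takes over 48 s, if anything falls off the work surface, if the arm or the gripper's body presses on something with over 40 N, if the wrist force passes 120 N, or if a joint passes its speed limit or range.

## Working session

There is one attempt and no reset: what is moved stays moved. The work goes in short steps, Python scripts to look and compute and a tool call to move; the robot and the scene stay as the last step left them, time stands still between calls to the robot, and variables do not carry over. Pictures are saved under pics/ and viewed, at most 10 in all, crops included, and the job is handed in when it is done.

Besides the shell and the picture viewer there is one more tool, called after "Emit:" by a JSON object that holds its "fn" and its "kwargs", one argument or row to a line. jog_arm: Moves the arm, as the interface text tells. Its arguments: {"type":"object","properties":{"turn":{"type":"array"},"translation":{"type":"array"},"grip":{"type":"array"},"force":{"type":"number"}},"required":["turn","translation","grip"]}

```bash
mkdir -p pics; python3 - <<'E'
from plant import r,cams,models
import cv2,numpy as np
s=r.get_state();print({k:np.round(v,3).tolist() for k,v in s.items()})
for c in ["top","side"]:
    im=cams.snapshot(c);cv2.imwrite(f"pics/{c}0.png",im[:,:,::-1])
    p=cams.camera_params(c);print(c,p)
    for n in ["lip","hinge","flap_edge","backboard","padlock_centre","key","fob","dish","bell","cardbox"]:
        print(n,[(np.round(d['position'],3).tolist(),round(float(d['p']),2)) for d in models.place_of(c,n)[:4]])
E
```

```text
{'clock': 0.0, 'q': [-1.182, 0.69, -0.195, 1.566, 0.157, 0.903, -0.215], 'qd': [-0.0, 0.002, 0.0, 0.003, 0.0, -0.0, -0.0], 'joint_torque': [-0.0, -52.755, -1.267, -15.343, -0.053, 0.006, 0.0], 'tool_pos': [0.217, 0.586, 0.257], 'eef_rot': [0.176, 0.984, -0.001, -0.0], 'contact_force': [-0.133, -0.197, -1.578], 'moment': [0.028, 0.001, -0.018], 'finger_force': 0.0, 'opening': 0.999}
top {'fx': 409.8800568506877, 'fy': 409.8800568506877, 'cx': 322.70502890960717, 'cy': 196.4141522025775, 'k1': 0.021732317385892198, 'eye': array([0.47887298, 0.10669569, 1.00301242]), 'orientation': array([-0.03594757,  0.0353889 ,  0.71224055, -0.70012056])}
lip [([0.552, 0.129, 0.151], 0.64)]
hinge [([0.453, 0.096, 0.151], 0.73)]
flap_edge [([0.552, 0.124, 0.144], 0.83)]
backboard [([0.676, -0.015, 0.147], 0.86)]
padlock_centre [([0.516, 0.436, 0.006], 0.83), ([0.304, 0.202, 0.013], 0.81), ([0.635, 0.132, 0.163], 0.65), ([0.761, -0.172, 0.007], 0.63)]
key []
fob [([0.584, 0.254, 0.153], 0.75)]
dish [([0.724, 0.281, 0.152], 0.73)]
bell [([0.762, 0.098, 0.148], 0.98)]
cardbox [([0.79, 0.186, 0.153], 0.94)]
side {'fx': 391.63073002456656, 'fy': 391.63073002456656, 'cx': 325.3950967724663, 'cy': 203.4163478721699, 'k1': -0.04422061081123922, 'eye': array([ 0.08272777, -0.01742527,  0.88876278]), 'orientation': array([ 0.22915158, -0.1816195 , -0.58442419,  0.75693611])}
lip [([0.552, 0.128, 0.154], 0.79)]
hinge [([0.453, 0.092, 0.147], 0.8)]
flap_edge [([0.759, 0.102, 0.15], 0.6)]
backboard [([0.674, -0.007, 0.152], 0.66)]
padlock_centre [([0.305, 0.199, 0.01], 0.95), ([0.546, -0.161, 0.01], 0.73), ([0.635, 0.126, 0.162], 0.54), ([0.76, -0.17, 0.012], 0.49)]
key [([0.636, 0.044, 0.152], 0.71), ([0.785, 0.185, 0.148], 0.4)]
fob [([0.584, 0.261, 0.151], 0.68), ([0.67, -0.015, 0.151], 0.37)]
dish [([0.726, 0.281, 0.147], 0.85)]
bell [([0.757, 0.102, 0.15], 0.67)]
cardbox [([0.788, 0.184, 0.147], 0.82)]
```

```bash
python3 -c "
import cv2,numpy as np
a=cv2.imread('pics/top0.png');b=cv2.imread('pics/side0.png')
cv2.imwrite('pics/both0.png',cv2.resize(np.vstack([a,b]),None,fx=.75,fy=.75))"
```

```text
(no output)
```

View pics/both0.png

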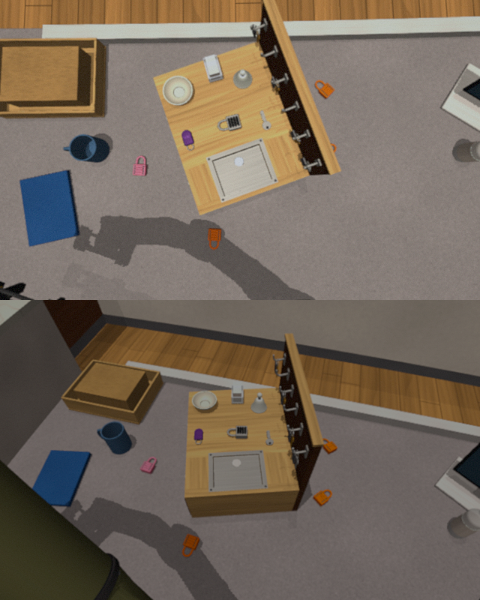

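The steel padlock on the ledge sits at about (308,165) in the full-size top view. The others are orange at (433,118), (285,317) and (~444,197), and pink at (187,222). They lie on the table and are painted, so the bare steel one on the ledge is meant. Next I'll confirm it in a crop and measure its yaw.

```bash
cat > h.py <<'E'
import numpy as np,cv2
from scipy.spatial.transform import Rotation as R
from plant import r,cams,models
# lip frame fit
P=np.array([[.552,.1285],[.453,.094],[.675,-.011]]);L=np.array([[0,0],[-.105,0],[.07,-.17]])
def fit(P,L):
    p=P-P.mean(0);l=L-L.mean(0)
    a=np.arctan2((l[:,0]*p[:,1]-l[:,1]*p[:,0]).sum(),(l*p).sum())
    M=np.array([[np.cos(a),-np.sin(a)],[np.sin(a),np.cos(a)]]);return a,M,P.mean(0)-M@L.mean(0)
A,M,O=fit(P,L)
def toL(w): w=np.asarray(w,float);return np.r_[M.T@(w[:2]-O),w[2]-.15]
def toW(l): l=np.asarray(l,float);return np.r_[M@l[:2]+O,l[2]+.15]
def rays(c,px):
    k=cams.camera_params(c);d=(np.atleast_2d(px)-[k['cx'],k['cy']])/[k['fx'],k['fy']]
    u=d.copy()
    for _ in range(8): u=d/(1+k['k1']*(u**2).sum(1,keepdims=True))
    v=np.c_[u[:,0],-u[:,1],-np.ones(len(u))]
    return k['eye'],R.from_quat(k['orientation']).apply(v)
def unproj(c,px,z):
    e,v=rays(c,px);return e+v*((z-e[2])/v[:,2])[:,None]
def proj(c,w):
    k=cams.camera_params(c);v=R.from_quat(k['orientation']).inv().apply(np.atleast_2d(w)-k['eye'])
    u=np.c_[v[:,0],-v[:,1]]/-v[:,2:];u=u*(1+k['k1']*(u**2).sum(1,keepdims=True));return u*[k['fx'],k['fy']]+[k['cx'],k['cy']]
def padmask(c,near):
    for d in models.masks_of(c,"padlock_centre"):
        m=d['pixels'];ys,xs=np.nonzero(m)
        if np.hypot(xs.mean()-near[0],ys.mean()-near[1])<25: return m
E
python3 - <<'E'
from h import *
print(np.degrees(A),O,[np.round(toL([*p,.15])*1e3) for p in P])
im=cams.snapshot("top");b=im[:,:,::-1].copy()
m=padmask("top",(308,165))
if m is not None:
    c,_=cv2.findContours(m.astype(np.uint8),0,2);c=max(c,key=len)[:,0]
    w=unproj("top",c,.165);l=np.array([toL(x)[:2] for x in w])*1e3
    print(cv2.minAreaRect(l.astype(np.float32)),l.min(0),l.max(0))
# overlay: lip-frame model lines, key points
def line(pts,col,big):
    q=(proj("top",[toW(x) for x in pts])-[230,110])*4
    cv2.polylines(big,[np.int32(q)],True,col,1)
big=cv2.resize(b[110:260,230:430],None,fx=4,fy=4,interpolation=2)
line([[0,-.07,0],[0,.07,0],[-.105,.07,0],[-.105,-.07,0]],(0,0,255),big)
if m is not None: cv2.polylines(big,[np.int32((c-[230,110])*4)],True,(0,255,0),1)
cv2.imwrite("pics/crop1.png",big)
E
```

```text
18.94817827509101 [0.55263409 0.12788437] [array([-0.,  1.,  0.]), array([-105.,    0.,    0.]), array([  71., -171.,    0.])]
((79.78764343261719, -17.890493392944336), (51.678131103515625, 41.98316192626953), 70.06370544433594) [ 57.2869852  -42.73978974] [98.08045062 12.8454632 ]
```

View pics/crop1.png

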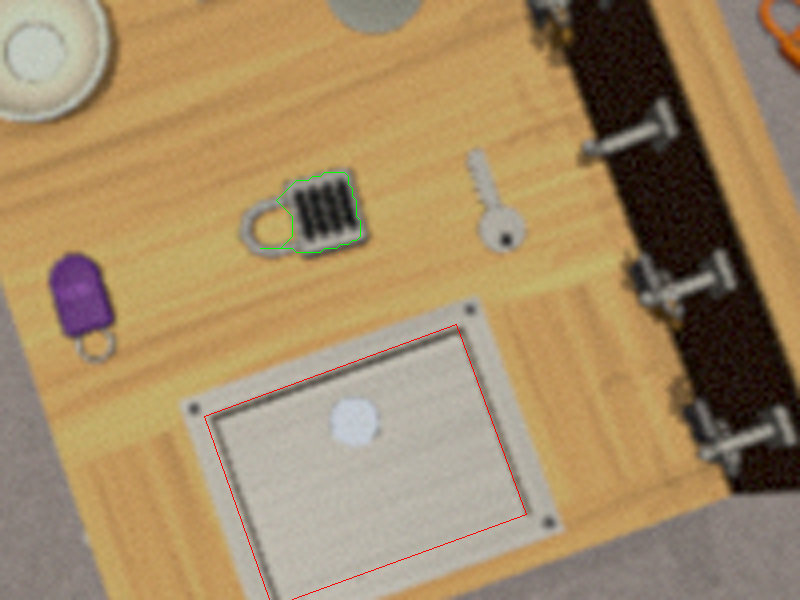

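The crop confirms it: the bare-steel padlock with number wheels is at crop (326,212), which is about (311,163) in the top view. It is yawed about -8° from the lip, and the fitted mouth outline matches the picture. I'll move to hover above the padlock with the open fingers straddling it.

Emit:
{"fn": "jog_arm", "kwargs": {
  "turn": [
    [0, 0, 0.03],
    [0, 0, 0.1],
    [0, 0, 0.2],
    [0, 0, 0.3],
    [0, 0, 0.4],
    [0, 0, 0.5],
    [0, 0, 0.6],
    [0, 0, 0.7],
    [0, 0, 0.8],
    [0, 0, 0.85],
    [0, 0, 0.886],
    [0, 0, 0.886],
    [0, 0, 0.886],
    [0, 0, 0.886],
    [0, 0, 0.886],
    [0, 0, 0.886],
    [0, 0, 0.886]
  ],
  "translation": [
    [-0.01, -0.005, -0.02],
    [-0.04, -0.02, -0.03],
    [-0.08, -0.043, -0.03],
    [-0.13, -0.069, -0.03],
    [-0.18, -0.096, -0.03],
    [-0.23, -0.123, -0.03],
    [-0.28, -0.149, -0.03],
    [-0.33, -0.176, -0.03],
    [-0.38, -0.203, -0.03],
    [-0.43, -0.229, -0.03],
    [-0.475, -0.253, -0.03],
    [-0.51, -0.272, -0.03],
    [-0.53, -0.283, -0.03],
    [-0.541, -0.289, -0.03],
    [-0.541, -0.289, -0.03],
    [-0.541, -0.289, -0.03],
    [-0.541, -0.289, -0.03]
  ],
  "grip": [0, 0, 0, 0, 0, 0, 0, 0, 0, 0, 0, 0, 0, 0, 0, 0, 0]
}}

```text
clock: 3.32
tool_pos: [0.6233, 0.1287, 0.2878]
eef_rot: [0.58, 0.814, 0.0, -0.0]
contact_force: [0.5, -0.1, 0.0]
opening: 1.002
finger_force: 0.0
```

```bash
cat >> h.py <<'E'
def st():
    s=r.get_state();Q=R.from_quat(s['eef_rot']).as_matrix();Rl=np.eye(3);Rl[:2,:2]=M.T
    T=Rl@Q
    print("t",round(s['clock'],2),"TCP lip mm",np.round(toL(s['tool_pos'])*1e3,1),"axes(lip) x",T[:,0].round(3),"y",T[:,1].round(3),"z",T[:,2].round(3))
    for n,y in(("push",.044),("flapf",-.044)):
        print(n,"inner tip",np.round((toL(s['tool_pos'])+T@[0,y,.019])*1e3,1))
    print("F",np.round(s['contact_force'],1),"ff",s['finger_force'],"q",np.round(s['q'],2),"op",s['opening'])
E
python3 - <<'E'
from h import *
st()
im=cams.snapshot("wrist");cv2.imwrite("pics/w1.png",im[:,:,::-1])
for n in ["padlock_centre","lip","hinge"]:
    print(n,[(np.round(toL(d['position'])*1e3),round(float(d['p']),2)) for d in models.place_of("wrist",n)[:3]])
k=cams.camera_params("wrist");print(k['eye'],proj("wrist",[toW([0,.07,0]),toW([0,-.07,0]),toW([.078,-.026,.02])]).round())
E
```

```text
t 3.33 TCP lip mm [ 67.1 -22.2 137.8] axes(lip) x [-0.002  1.     0.001] y [ 1.     0.002 -0.   ] z [-0.     0.001 -1.   ]
push inner tip [111.1 -22.1 118.7]
flapf inner tip [ 23.1 -22.2 118.8]
F [ 0.5 -0.1  0. ] ff 0.0 q [-0.28  0.67  0.01  1.5  -0.01  0.97  0.07] op 1.0024291107900727
padlock_centre [(array([ 79., -22.,   8.]), 0.57), (array([211.,  90.,   1.]), 0.38)]
lip [(array([-1., -1., -0.]), 0.8)]
hinge [(array([-108.,    1.,    1.]), 0.94)]
[0.59741544 0.20545674 0.41465294] [[244.  87.]
 [255. 238.]
 [336. 203.]]
```

View pics/w1.png

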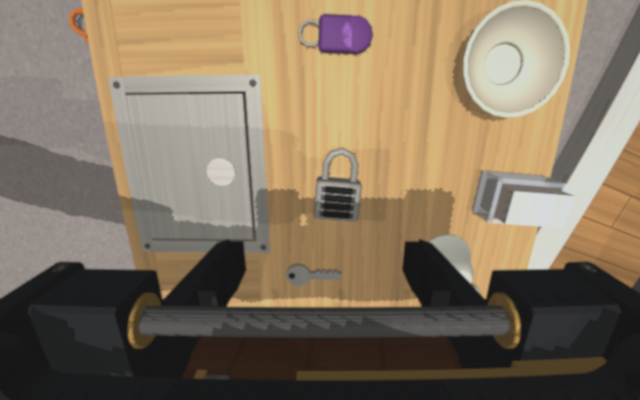

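The wrist view shows the padlock at (338,195), the lip edge at column 248 and the key clear at (313,273). The fingers straddle the padlock, so I'll descend.

Emit:
{"fn": "jog_arm", "kwargs": {
  "turn": [
    [0, 0, 0],
    [0, 0, 0],
    [0, 0, 0],
    [0, 0, 0],
    [0, 0, 0],
    [0, 0, 0],
    [0, 0, 0]
  ],
  "translation": [
    [0, 0.002, 0.02],
    [0, 0.002, 0.05],
    [0, 0.002, 0.08],
    [0, 0.002, 0.1],
    [0, 0.002, 0.111],
    [0, 0.002, 0.112],
    [0, 0.002, 0.112]
  ],
  "grip": [0, 0, 0, 0, 0, 0, 0]
}}

```text
clock: 4.4
tool_pos: [0.6265, 0.1279, 0.1765]
eef_rot: [0.581, 0.814, 0.001, 0.0]
contact_force: [0.5, -0.4, 0.7]
opening: 0.996
finger_force: 0.0
```

```bash
python3 -c "
from h import *
st()"
```

```text
t 4.4 TCP lip mm [ 69.9 -23.9  26.5] axes(lip) x [ 0.001  1.    -0.   ] y [ 1.    -0.001  0.002] z [ 0.002 -0.    -1.   ]
push inner tip [113.9 -24.    7.6]
flapf inner tip [ 25.9 -23.9   7.4]
F [ 0.5 -0.4  0.7] ff 0.0 q [-0.28  0.8   0.01  1.6  -0.01  0.74  0.06] op 0.9961780352317776
```

Emit:
{"fn": "jog_arm", "kwargs": {
  "turn": [
    [0, 0, 0],
    [0, 0, 0],
    [0, 0, 0],
    [0, 0, 0],
    [0, 0, 0],
    [0, 0, 0],
    [0, 0, 0],
    [0, 0, 0],
    [0, 0, 0],
    [0, 0, 0],
    [0, 0, 0],
    [0, 0, 0],
    [0, 0, 0],
    [0, 0, 0],
    [0, 0, 0],
    [0, 0, 0],
    [0, 0, 0],
    [0, 0, 0]
  ],
  "translation": [
    [0, -0.003, 0],
    [0, -0.007, 0],
    [0, -0.01, 0],
    [0, -0.014, 0],
    [0, -0.018, 0],
    [0, -0.022, 0],
    [0, -0.026, 0],
    [0, -0.03, 0],
    [0, -0.034, 0],
    [0, -0.038, 0],
    [0, -0.042, 0],
    [0, -0.046, 0],
    [0, -0.05, 0],
    [0, -0.054, 0],
    [0, -0.056, 0],
    [0, -0.058, 0],
    [0, -0.058, 0],
    [0, -0.05, 0]
  ],
  "grip": [0, 0, 0, 0, 0, 0, 0, 0, 0, 0, 0, 0, 0, 0, 0, 0, 0, 0]
}}

```text
clock: 6.65
tool_pos: [0.5775, 0.1112, 0.1753]
eef_rot: [0.581, 0.814, -0.001, -0.001]
contact_force: [-0.7, -0.2, -0.8]
opening: 1.002
finger_force: 0.0
```

```bash
python3 - <<'E'
from h import *
st()
a=cams.snapshot("wrist")
for n in ["padlock_centre"]:
    print(n,[(np.round(toL(d['position'])*1e3),round(float(d['p']),2)) for d in models.place_of("wrist",n)[:3]])
t=cams.snapshot("side")
print([(np.round(toL(d['position'])*1e3),round(float(d['p']),2)) for d in models.place_of("side","padlock_centre")[:4]])
k=cv2.resize(t[180:300,230:430],(640,384));cv2.imwrite("pics/w2.png",np.vstack([a[:216],k])[:,:,::-1])
E
```

```text
t 6.65 TCP lip mm [ 18.1 -23.9  25.3] axes(lip) x [0.001 1.    0.   ] y [ 1.    -0.001 -0.003] z [-0.003  0.    -1.   ]
push inner tip [ 62.  -23.9   6.2]
flapf inner tip [-26.  -23.8   6.5]
F [-0.7 -0.2 -0.8] ff 0.0 q [-0.27  0.75  0.    1.76 -0.    0.64  0.07] op 1.0015221750167902
padlock_centre [(array([ 37., -23.,   7.]), 0.58)]
[(array([  99., -351., -137.]), 0.73), (array([  64.,  300., -140.]), 0.65), (array([-102., -272., -138.]), 0.64), (array([-208.,  146., -142.]), 0.61)]
```

View pics/w2.png

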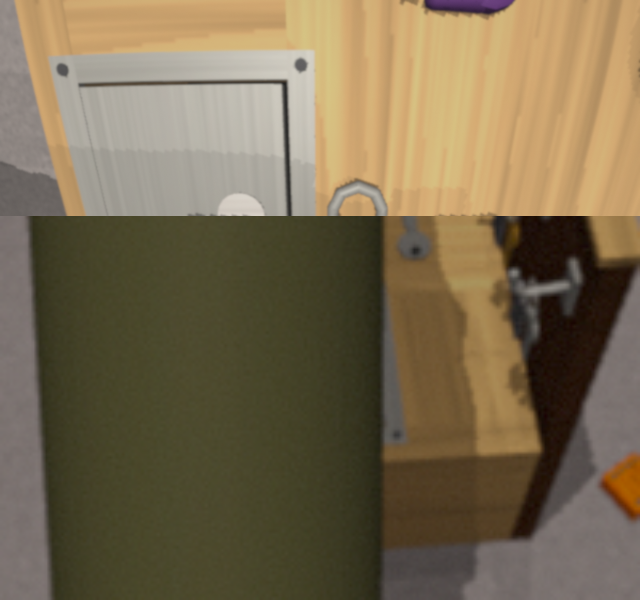

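The padlock is now at about (36,-23) mm from the lip, with its shackle showing at (358,200). The flap finger is over the flap. I'll tilt the tool about the pusher tip to press the flap open.

Emit:
{"fn": "jog_arm", "kwargs": {
  "turn": [
    [0, 0, 0],
    [-0.05, 0, 0],
    [-0.09, 0, 0],
    [-0.13, 0, 0],
    [-0.17, 0, 0],
    [-0.215, 0, 0],
    [-0.26, 0, 0],
    [-0.305, 0, 0],
    [-0.349, 0, 0],
    [-0.349, 0, 0],
    [-0.349, 0, 0]
  ],
  "translation": [
    [0, 0.003, 0],
    [0, 0.0022, 0.0022],
    [0, 0.0015, 0.0041],
    [0, 0.001, 0.0059],
    [0, 0.0004, 0.0077],
    [0, 0, 0.0098],
    [0, -0.0004, 0.0119],
    [0, -0.0006, 0.014],
    [0, -0.0008, 0.0162],
    [0, -0.0008, 0.0162],
    [0, -0.0008, 0.0162]
  ],
  "grip": [0, 0, 0, 0, 0, 0, 0, 0, 0, 0, 0]
}}

```text
clock: 8.22
tool_pos: [0.5815, 0.1116, 0.1643]
eef_rot: [0.573, 0.802, 0.137, 0.098]
contact_force: [-0.8, 0.7, 4.2]
opening: 1.003
finger_force: 1.6
```

```bash
python3 - <<'E'
from h import *
st()
a=cams.snapshot("wrist")
print([(np.round(toL(d['position'])*1e3),round(float(d['p']),2)) for d in models.place_of("wrist","padlock_centre")[:3]])
cv2.imwrite("pics/w3.png",a[:,:,::-1])
E
```

```text
t 8.22 TCP lip mm [ 22.  -24.8  14.3] axes(lip) x [0.    1.    0.001] y [ 0.943 -0.001  0.332] z [ 0.332  0.    -0.943]
push inner tip [ 69.9 -24.8  11. ]
flapf inner tip [-13.1 -24.8 -18.3]
F [-0.8  0.7  4.2] ff 1.6127990372478962 q [-0.2   0.7  -0.08  2.07  0.69  0.04 -0.61] op 1.0034008488329436
[(array([ 35., -25.,   4.]), 0.61)]
```

View pics/w3.png

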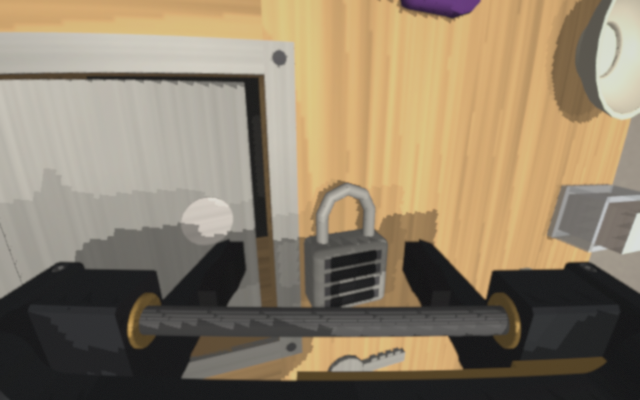

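The flap is held open at about 0.3 rad, with its free edge visibly down at (255,160). The padlock is still on the ledge at (348,270). Joint 6 sits at its lower limit, though, so I'll ease the tilt to about 13°.

Emit:
{"fn": "jog_arm", "kwargs": {
  "turn": [
    [0.04, 0, 0],
    [0.08, 0, 0],
    [0.122, 0, 0],
    [0.122, 0, 0],
    [0.122, 0, 0]
  ],
  "translation": [
    [0, 0.0009, -0.0018],
    [0, 0.0018, -0.0035],
    [0, 0.0026, -0.0052],
    [0, 0.0026, -0.0052],
    [0, 0.0026, -0.0052]
  ],
  "grip": [0, 0, 0, 0, 0]
}}

```text
clock: 8.95
tool_pos: [0.5827, 0.1119, 0.1699]
eef_rot: [0.578, 0.809, 0.089, 0.063]
contact_force: [2.4, 1.8, 2.8]
opening: 1.001
finger_force: 1.6
```

```bash
python3 -c "
from h import *
st()"
```

```text
t 8.95 TCP lip mm [ 23.3 -24.9  19.9] axes(lip) x [0.    1.    0.001] y [ 0.976 -0.001  0.216] z [ 0.216  0.001 -0.976]
push inner tip [ 70.4 -24.9  10.9]
flapf inner tip [-15.6 -24.8  -8.2]
F [2.4 1.8 2.8] ff 1.5943660587072372 q [-0.06  0.72 -0.32  1.94  0.62  0.34 -0.53] op 1.0009521289742203
```

Emit:
{"fn": "jog_arm", "kwargs": {
  "turn": [
    [0, 0, 0],
    [0, 0, 0],
    [0, 0, 0],
    [0, 0, 0],
    [0, 0, 0],
    [0, 0, 0],
    [0, 0, 0],
    [0, 0, 0],
    [0, 0, 0],
    [0, 0, 0],
    [0, 0, 0],
    [0, 0, 0],
    [0, 0, 0],
    [0, 0, 0]
  ],
  "translation": [
    [0, -0.0006, 0.003],
    [0, -0.0013, 0.0059],
    [0, -0.0013, 0.0059],
    [0, -0.0052, 0.005],
    [0, -0.0091, 0.0042],
    [0, -0.013, 0.0033],
    [0, -0.0169, 0.0024],
    [0, -0.0208, 0.0016],
    [0, -0.0247, 0.0007],
    [0, -0.0286, -0.0001],
    [0, -0.0325, -0.001],
    [0, -0.0354, -0.0017],
    [0, -0.0374, -0.0021],
    [0, -0.0374, -0.0021]
  ],
  "grip": [0, 0, 0, 0, 0, 0, 0, 0, 0, 0, 0, 0, 0, 0]
}}

```text
clock: 10.7
tool_pos: [0.549, 0.1003, 0.1647]
eef_rot: [0.578, 0.809, 0.09, 0.064]
contact_force: [5.7, 2.7, 4.6]
opening: 1.003
finger_force: 3.5
```

```bash
python3 - <<'E'
from h import *
st()
a=cams.snapshot("wrist")
print([(np.round(toL(d['position'])*1e3),round(float(d['p']),2)) for d in models.place_of("wrist","padlock_centre")[:3]])
cv2.imwrite("pics/w4.png",a[:,:,::-1])
E
```

```text
t 10.7 TCP lip mm [-12.4 -24.9  14.7] axes(lip) x [0.    1.    0.001] y [ 0.976 -0.001  0.219] z [ 0.219  0.001 -0.976]
push inner tip [ 34.7 -24.9   5.8]
flapf inner tip [-51.2 -24.9 -13.5]
F [5.7 2.7 4.6] ff 3.4719106735428795 q [-0.1   0.69 -0.25  2.05  0.66  0.24 -0.58] op 1.0029232643570403
[(array([ 11., -24.,  11.]), 0.65)]
```

View pics/w4.png

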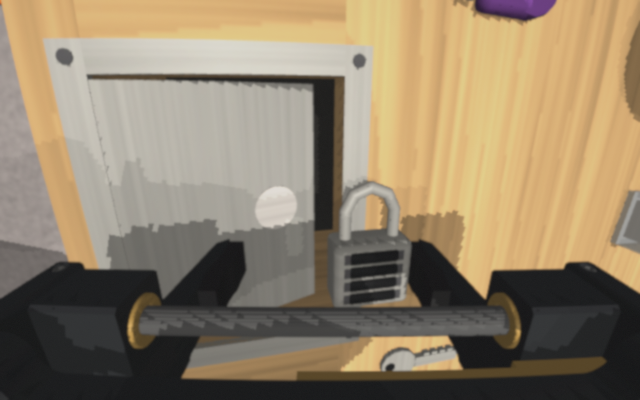

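The flap is held open at about 0.45 rad, with its free edge at column 315 and a dark gap to the lip at column 335. The padlock stands just before the edge at (368,270), so I'll push it over slowly.

Emit:
{"fn": "jog_arm", "kwargs": {
  "turn": [
    [0, 0, 0],
    [0, 0, 0],
    [0, 0, 0],
    [0, 0, 0],
    [0, 0, 0],
    [0, 0, 0],
    [0, 0, 0],
    [0, 0, 0]
  ],
  "translation": [
    [0, -0.0024, -0.0005],
    [0, -0.0049, -0.0011],
    [0, -0.0073, -0.0016],
    [0, -0.0098, -0.0022],
    [0, -0.0122, -0.0027],
    [0, -0.0146, -0.0032],
    [0, -0.0166, -0.0037],
    [0, -0.0166, -0.0037]
  ],
  "grip": [0, 0, 0, 0, 0, 0, 0, 0]
}}

```text
clock: 11.8
tool_pos: [0.5361, 0.0964, 0.1663]
eef_rot: [0.577, 0.809, 0.093, 0.065]
contact_force: [9.5, 3.8, 6.5]
opening: 0.997
finger_force: 5.4
```

```bash
python3 - <<'E'
from h import *
st()
a=cams.snapshot("wrist")
print([(np.round(toL(d['position'])*1e3),round(float(d['p']),2)) for d in models.place_of("wrist","padlock_centre")[:3]])
cv2.imwrite("pics/w5.png",a[:,:,::-1])
E
```

```text
t 11.8 TCP lip mm [-25.9 -24.4  16.3] axes(lip) x [-0.     1.     0.002] y [ 0.974 -0.     0.226] z [ 0.226  0.002 -0.974]
push inner tip [ 21.3 -24.4   7.7]
flapf inner tip [-64.4 -24.4 -12.2]
F [9.5 3.8 6.5] ff 5.408367897381936 q [-0.11  0.68 -0.22  2.1   0.68  0.19 -0.59] op 0.9968372178237721
[(array([ -1., -22.,  10.]), 0.78)]
```

View pics/w5.png

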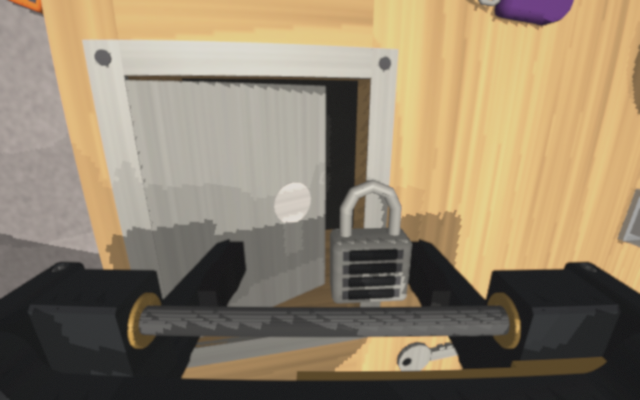

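The flap is open wider, and the padlock is right at the edge at (370,268) but has not tipped yet. I'll push on a little.

Emit:
{"fn": "jog_arm", "kwargs": {
  "turn": [
    [0, 0, 0],
    [0, 0, 0],
    [0, 0, 0],
    [0, 0, 0],
    [0, 0, 0],
    [0, 0, 0]
  ],
  "translation": [
    [0, -0.0025, -0.0001],
    [0, -0.005, -0.0002],
    [0, -0.0075, -0.0003],
    [0, -0.01, -0.0004],
    [0, -0.012, -0.0005],
    [0, -0.012, -0.0005]
  ],
  "grip": [0, 0, 0, 0, 0, 0]
}}

```text
clock: 12.65
tool_pos: [0.5253, 0.0927, 0.164]
eef_rot: [0.577, 0.808, 0.093, 0.065]
contact_force: [16.2, 5.4, 5.6]
opening: 1.0
finger_force: 7.7
```

```bash
python3 - <<'E'
from h import *
st()
a=cams.snapshot("wrist")
print([(np.round(toL(d['position'])*1e3),round(float(d['p']),2)) for d in models.place_of("wrist","padlock_centre")[:3]])
cv2.imwrite("pics/w6.png",a[:,:,::-1])
E
```

```text
t 12.65 TCP lip mm [-37.3 -24.4  14. ] axes(lip) x [-0.     1.     0.002] y [ 0.974 -0.     0.226] z [ 0.226  0.002 -0.974]
push inner tip [  9.9 -24.4   5.4]
flapf inner tip [-75.8 -24.4 -14.5]
F [16.2  5.4  5.6] ff 7.6637620478868484 q [-0.13  0.67 -0.18  2.13  0.69  0.15 -0.61] op 1.0001708130705664
[(array([ -1., -21., -90.]), 0.93)]
```

View pics/w6.png

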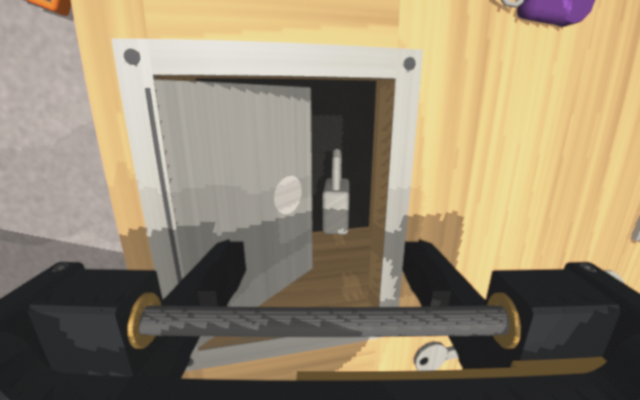

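The padlock went through the mouth while the flap was held, and it shows down in the bin at (336,205). I'll wait briefly, then withdraw upwards.

Emit:
{"fn": "jog_arm", "kwargs": {
  "turn": [
    [0, 0, 0],
    [0, 0, 0],
    [0, 0, 0],
    [0, 0, 0],
    [0, 0, 0],
    [0, 0, 0],
    [0, 0, 0],
    [0, 0, 0],
    [0, 0, 0],
    [0, 0, 0],
    [0, 0, 0],
    [0, 0, 0],
    [0, 0, 0]
  ],
  "translation": [
    [0, 0, 0],
    [0, 0, 0],
    [0, 0, 0],
    [0, 0, 0],
    [0, 0.003, -0.006],
    [0, 0.006, -0.012],
    [0, 0.009, -0.02],
    [0, 0.012, -0.03],
    [0, 0.017, -0.05],
    [0, 0.023, -0.07],
    [0, 0.03, -0.09],
    [0, 0.037, -0.115],
    [0, 0.037, -0.115]
  ],
  "grip": [0, 0, 0, 0, 0, 0, 0, 0, 0, 0, 0, 0, 0]
}}

```text
clock: 14.38
tool_pos: [0.5299, 0.0931, 0.2824]
eef_rot: [0.578, 0.809, 0.087, 0.062]
contact_force: [-0.1, 1.0, -0.2]
opening: 1.0
finger_force: 0.0
```

```bash
python3 - <<'E'
from h import *
st()
a=cams.snapshot("wrist")
for n in ["padlock_centre","flap_edge","key","bell","fob","dish","cardbox"]:
  print(n,[(np.round(toL(d['position'])*1e3),round(float(d['p']),2)) for d in models.place_of("wrist",n)[:2]])
cv2.imwrite("pics/w7.png",a[:,:,::-1])
E
```

```text
t 14.38 TCP lip mm [-32.8 -25.5 132.4] axes(lip) x [ 0.001  1.    -0.   ] y [ 0.977 -0.001  0.214] z [ 0.214 -0.    -0.977]
push inner tip [ 14.3 -25.5 123.2]
flapf inner tip [-71.7 -25.4 104.4]
F [-0.1  1.  -0.2] ff 0.0 q [ 0.09  0.5  -0.52  1.98  0.48  0.55 -0.41] op 1.0000564524984419
padlock_centre [(array([-211.,  144., -137.]), 0.91)]
flap_edge [(array([-6.,  0., -0.]), 0.78)]
key [(array([  55., -109.,    1.]), 0.83)]
bell [(array([185., -89.,  -1.]), 0.89)]
fob [(array([ 72., 109.,  -0.]), 0.58)]
dish [(array([214.,  89.,   5.]), 0.76), (array([  54., -108.,   -1.]), 0.56)]
cardbox [(array([235., -24.,  -2.]), 0.9)]
```

View pics/w7.png

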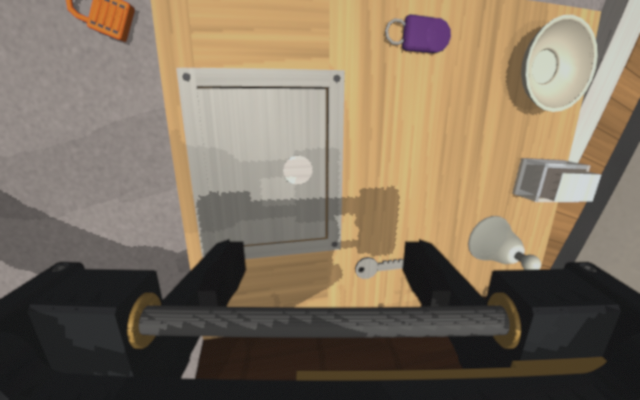

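The flap is shut and flush at (262,165), the padlock is gone from the ledge, all bystanders are in place and the arm is clear. I'll hand it in.

```bash
python3 -c "
from plant import r
print(r.finish_job())"
```

```text
the job is handed in; nothing more can be done
None
```

The steel padlock was pushed through the held-open flap into the bin, the flap closed behind it, nothing else on the ledge was disturbed, and the job is handed in; no verdict was returned, and the padlock's final rest under the shut flap could not be seen.

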